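# Find the grill brush with the loose handle and stand it in the mending trough

### The arm

A 7-joint arm with a two-finger parallel gripper is mounted at the origin on the work surface. World frame = base frame: x ahead of the robot, y to its left, z up, the work surface at z = 0. Lengths are in m, angles in rad, forces in N, time in s.
With the tool pointing down it reaches from about 0.425 to 0.875 m from the base axis. Payload 4.7 kg.
Tool frame: the origin (TCP) lies on the centre line of the jaws, within the pads' length; the fingertips stand ctrl.tip_reach ahead of it and the grasp point (between the pads) is the TCP (ctrl.tip_reach is the distance from the TCP to the fingertips, in m); z points along the fingers, y is the line along which they close (so a half turn about z gives the same grasp; the last joint's range is limited). The gripper opens to 87 mm and grips with 3 to 60 N. Pads are 19 mm wide; open, the fingers measure 117 mm over their backs; the gripper's body (75 mm by 190 mm) begins 51 mm behind the grasp point.
Start: joints at [-1.257, 0.321, -0.07, 1.45, 0.023, 1.371, -0.057], TCP at [0.192, 0.621, 0.242] pointing down, gripper open.
Joint ranges: [-2.86, 2.86], [-0.3, 2.09], [-1.38, 1.24], [0.06, 2.45], [-1.56, 4.7], [0.09, 2.05], [-2.69, 2.69]. Speed limits (rad/s): [2.57, 2.57, 3.14, 3.14, 3.14, 3.14, 3.14].

### API

Orientations are given as [roll, pitch, yaw] about the fixed x, y, z axes, in that order (R = Rz(yaw) Ry(pitch) Rx(roll)).
In Python, from rig import telemetry, optics, workorder, ctrl gives the robot as it stands. The module is installed in compiled form; this text tells all that it offers.
- The arm moves only by the tool servo_tool, never from a script. Its argument "targets" is text: rows parted by semicolons, each of 7 numbers parted by spaces: the turn, a rotation vector about the tool's x, y, z in rad, then the shift along the tool's x, y, z in cm, then the finger opening in cm, from 0 to 8.7. In form: ax ay az tx ty tz grip; .... A call has 1 to 5 rows; each row is the pose to reach, as a shift and turn from the pose commanded when the call began, along the tool's axes at that moment; what a row does not reach only later rows make up. A row lasts 1/10 s, in which the tool goes at most 50 mm and 8.59 degrees, less where a joint would pass 70% of its speed; a pose out of reach is approached as far as the arm can. A call with a gripper value outside its range is refused whole. The fingers move at their own pace and stop on an object; the grip force is fixed at half the most. Time passes only in rows, so rows that repeat a pose let the fingers close. It gives the time, the measured TCP pose, the force, the opening and the grip force at its end, in the units of the state.
- telemetry.observe(): the state, without advancing time (a new reading comes with each control period).
- optics.camera(name): name is "scene" or "top" or "wrist"; returns the picture (480x640x3 uint8, blue, green, red); there is no depth.
- optics.camera_info(name): a dict with "fx", "fy", "cx", "cy" (pixels), "R" (3x3) and "t" (3): a world point X has camera coordinates R X + t. Camera axes: x right, y down, z forward; pixel columns grow to the right and rows downward; lengths in m; the calibration is good to about 2 mm. A picture is of the moment at which its call begins: read the wrist's pose just before it. camera_info takes no time and is no camera call; for the wrist camera it gives the pose at the moment of the call.
- workorder.sign_off(): hands the job in; it is judged then, once.
The state is a dict: "t": time; "q": joint angles; "joint_vel": joint speeds; "tau": joint torques, N m; "tool_pos": TCP position; "tcp_rot": TCP orientation; "force": force on the tool from outside, world axes, zero at the start; "moment": the same for the moment, N m; "gripper_width": finger opening in m; "gripper_force": force on a finger pad.
Only numpy, scipy, OpenCV 4.12 (cv2) and the standard library are available. Lean on these libraries where they do the work, as an engineer would, in place of code of your own. Each camera call takes 0.05 s, during which the arm holds its last target. There are 200 camera calls.

### The job

One of the three grill brushes in the wooden rack has a loose handle: with the brushes left in the rack, rock their handles along the row, clearly to the left and then clearly to the right as the robot sees it, until you find the one with play. Stand that brush head-down and flat on the floor of the blue mending trough, sliding the tins in it along to make room, push its loose handle well over to one side so that it shows, and let go. Both tins stay standing in the trough, the sound brushes in their pockets, and nothing else on the counter is shifted.

Things in the scene. Friction and masses are not known exactly. Their poses are not given: they have to be found in the camera images.
- rack: dark wooden rack fixed to the counter, 82 x 266 mm (x, y), 58 mm high, with three pockets 62.5 x 58.5 mm in a row (y = -85, 0, +85 mm), floors 8 mm up. Origin: centre of its underside; +y points to the robot's left (turned by up to 15 degrees). A brush head has 1.25 mm of room on each side
- brush_a: grill brush standing head-down in a rack pocket (which one changes): steel head 60 x 56 mm (x, y), 55 mm high, ferrule 31 mm wide up to 77 mm, round upright pine handle 22 mm wide, top at 205 mm; 0.2 to 0.4 kg; all three look alike. Origin: centre of the head's underside, 8 mm above the counter at the start; z up, y along the row
- brush_b: grill brush standing head-down in a rack pocket (which one changes): steel head 60 x 56 mm (x, y), 55 mm high, ferrule 31 mm wide up to 77 mm, round upright pine handle 22 mm wide, top at 205 mm; 0.2 to 0.4 kg; all three look alike. Origin: centre of the head's underside, 8 mm above the counter at the start; z up, y along the row
- brush_c: grill brush standing head-down in a rack pocket (which one changes): steel head 60 x 56 mm (x, y), 55 mm high, ferrule 31 mm wide up to 77 mm, round upright pine handle 22 mm wide, top at 205 mm; 0.2 to 0.4 kg; all three look alike. Origin: centre of the head's underside, 8 mm above the counter at the start; z up, y along the row
- grip_a (a point): point on the handle axis of brush_a, 175 mm above the head's underside when straight; moves with the handle. A loose handle pivots 70 mm up, along the row, 0.22 rad each way (23 mm here), under 0.5 N, and stays where left. A sound one is rigid: brush and all it rocks under 10 mm here, then stops firmly
- grip_b (a point): point on the handle axis of brush_b, 175 mm above the head's underside when straight; moves with the handle. A loose handle pivots 70 mm up, along the row, 0.22 rad each way (23 mm here), under 0.5 N, and stays where left. A sound one is rigid: brush and all it rocks under 10 mm here, then stops firmly
- grip_c (a point): point on the handle axis of brush_c, 175 mm above the head's underside when straight; moves with the handle. A loose handle pivots 70 mm up, along the row, 0.22 rad each way (23 mm here), under 0.5 N, and stays where left. A sound one is rigid: brush and all it rocks under 10 mm here, then stops firmly
- trough: blue open trough fixed to the counter, 86 x 234 mm outside (x, y), 40 mm high, walls and floor 6 mm (inside 74 x 222 mm), long along y. Origin: centre of its underside. Two tins stand in it in a row; no gap beside or between them fits a brush head at first, but all gaps add up to 112 mm, and the wider pair of adjoining gaps to 66 mm or more
- tin_a: square green tin with a metal lid, 55 x 55 mm and 95 mm high, 0.15 to 0.3 kg, standing in the trough, free to slide along it. Origin: centre of its underside, 6 mm above the counter; z up
- tin_b: square red tin with a metal lid, 55 x 55 mm and 95 mm high, 0.15 to 0.3 kg, standing in the trough, free to slide along it. Origin: centre of its underside, 6 mm above the counter; z up
- oil: bystander: amber glass bottle, 56 mm in diameter, 200 mm tall, standing between rack and trough. Origin: centre of its underside
- ramekin: bystander: clear glass ramekin, 80 mm in diameter, 42 mm high, on the robot's side of the trough. Origin: centre of its underside
- spatula: bystander: orange spatula 250 mm long, blade 65 mm wide, 20 mm high, lying along the far side of the rack. Origin: about its middle, underneath
- funnel: bystander: yellow plastic funnel standing mouth down, 112 mm in diameter, 120 mm high, at the back. Origin: centre of its underside
- jar: bystander: glass jar with a steel cap, 70 mm in diameter, 100 mm high, at one side. Origin: centre of its underside
- mug: bystander: blue mug, 80 mm in diameter, 90 mm high, handle at +y, at one side. Origin: centre of its underside
There are look-alikes about, which are no part of the job. There is more than one size of the trough; the job needs the largest.

How it is judged:
On the way, in this order (a step that is already met when the one before it is completed fails the run):
1. the loose handle is rocked to the left, 12 mm at its grip point against its own head, with its brush standing in the rack (((y of grip_a in the frame of brush_a above 0.012 m and z of brush_a in the frame of rack below 0.02 m and angle between brush_a's own z axis and vertical below 0.12 rad) or (y of grip_b in the frame of brush_b above 0.012 m and z of brush_b in the frame of rack below 0.02 m and angle between brush_b's own z axis and vertical below 0.12 rad) or (y of grip_c in the frame of brush_c above 0.012 m and z of brush_c in the frame of rack below 0.02 m and angle between brush_c's own z axis and vertical below 0.12 rad))), for 0.05 s.
2. then it is rocked to the right, 12 mm, with its brush still in the rack (((y of grip_a in the frame of brush_a below -0.012 m and z of brush_a in the frame of rack below 0.02 m and angle between brush_a's own z axis and vertical below 0.12 rad) or (y of grip_b in the frame of brush_b below -0.012 m and z of brush_b in the frame of rack below 0.02 m and angle between brush_b's own z axis and vertical below 0.12 rad) or (y of grip_c in the frame of brush_c below -0.012 m and z of brush_c in the frame of rack below 0.02 m and angle between brush_c's own z axis and vertical below 0.12 rad))), for 0.05 s.
At the end, for the whole second after the job is handed in: The loose brush and both tins stand flat on the trough floor, at rest, upright within 0.12 rad (origin 2 to 12 mm above the trough's underside); its handle leans over 12 mm to either side at its grip point; the other brushes are within 12 mm of where they were, upright within 0.1 rad (x of tin_a in the frame of trough between -0.02 and 0.02 m and y of tin_a in the frame of trough between -0.086 and 0.086 m and z of tin_a in the frame of trough between 0.002 and 0.012 m and angle between each of tin_a, tin_b's own z axis and vertical below 0.12 rad and linear speed of each of tin_a, tin_b below 0.02 m/s and x of tin_b in the frame of trough between -0.02 and 0.02 m and y of tin_b in the frame of trough between -0.086 and 0.086 m and z of tin_b in the frame of trough between 0.002 and 0.012 m and ((x of brush_a in the frame of trough between -0.02 and 0.02 m and y of brush_a in the frame of trough between -0.085 and 0.085 m and z of brush_a in the frame of trough between 0.002 and 0.012 m and angle between brush_a's own z axis and vertical below 0.12 rad and linear speed of brush_a below 0.02 m/s and (y of grip_a in the frame of brush_a above 0.012 m or y of grip_a in the frame of brush_a below -0.012 m) and distance of each of brush_b, brush_c from where it was at the start of the episode below 0.012 m and angle between each of brush_b, brush_c's own z axis and vertical below 0.1 rad) or (x of brush_b in the frame of trough between -0.02 and 0.02 m and y of brush_b in the frame of trough between -0.085 and 0.085 m and z of brush_b in the frame of trough between 0.002 and 0.012 m and angle between brush_b's own z axis and vertical below 0.12 rad and linear speed of brush_b below 0.02 m/s and (y of grip_b in the frame of brush_b above 0.012 m or y of grip_b in the frame of brush_b below -0.012 m) and distance of each of brush_a, brush_c from where it was at the start of the episode below 0.012 m and angle between each of brush_a, brush_c's own z axis and vertical below 0.1 rad) or (x of brush_c in the frame of trough between -0.02 and 0.02 m and y of brush_c in the frame of trough between -0.085 and 0.085 m and z of brush_c in the frame of trough between 0.002 and 0.012 m and angle between brush_c's own z axis and vertical below 0.12 rad and linear speed of brush_c below 0.02 m/s and (y of grip_c in the frame of brush_c above 0.012 m or y of grip_c in the frame of brush_c below -0.012 m) and distance of each of brush_a, brush_b from where it was at the start of the episode below 0.012 m and angle between each of brush_a, brush_b's own z axis and vertical below 0.1 rad))); the robot touches nothing.
It fails at once if two brushes are away from their pockets (each over 25 mm) (distance of each of brush_a, brush_b from where it was at the start of the episode above 0.025 m or distance of each of brush_b, brush_c from where it was at the start of the episode above 0.025 m or distance of each of brush_a, brush_c from where it was at the start of the episode above 0.025 m).
It fails at once if a tin is tipped more than 0.5 rad (angle between any of tin_a, tin_b's own z axis and vertical above 0.5 rad).
It fails at once if another thing on the counter is shifted more than 20 mm (distance of any of oil, ramekin, spatula, funnel, jar, mug from where it was at the start of the episode above 0.02 m).
It also fails if it takes over 69 s, if anything falls off the work surface, if the arm or the gripper's body presses on something with over 40 N, if the wrist force passes 120 N, or if a joint passes its speed limit or range.

## Working session

There is one attempt and no reset: what is moved stays moved. The work goes in short steps, Python scripts to look and compute and a tool call to move; the robot and the scene stay as the last step left them, time stands still between calls to the robot, and variables do not carry over. Pictures are saved under pics/ and viewed, at most 10 in all, crops included, and the job is handed in when it is done.

Besides the shell and the picture viewer there is one more tool, called after "Emit:" in YAML: its name, and indented under it one key for each argument. servo_tool: Moves the arm, as the interface text tells. Its arguments: {"type":"object","properties":{"targets":{"type":"string"}},"required":["targets"]}

```bash
mkdir -p pics; cat > h.py <<'E'
import numpy as np, cv2
from rig import telemetry, optics, workorder, ctrl
from scipy.spatial.transform import Rotation as Rn
def ray(info,u,v,z):
    d=np.array([(u-info['cx'])/info['fx'],(v-info['cy'])/info['fy'],1.]);R=np.array(info['R']);t=np.array(info['t'])
    c=-R.T@t;w=R.T@d;return (c+w*(z-c[2])/w[2]).round(4)
def proj(info,X):
    c=np.array(info['R'])@np.array(X)+np.array(info['t']);return (info['fx']*c[0]/c[2]+info['cx'],info['fy']*c[1]/c[2]+info['cy'])
E
python3 - <<'E'
from h import *
s=telemetry.observe();print({k:np.round(v,3) for k,v in s.items()},ctrl.tip_reach)
for n in('top','scene'):
    cv2.imwrite(f'pics/{n}0.png',optics.camera(n));i=optics.camera_info(n);print(n,i)
E
```

```text
{'t': np.float64(0.0), 'q': array([-1.257,  0.322, -0.07 ,  1.452,  0.023,  1.371, -0.057]), 'joint_vel': array([-0.   ,  0.   , -0.001, -0.001,  0.   , -0.001,  0.001]), 'tau': array([-0.0000e+00, -4.9128e+01, -4.0400e-01, -3.1254e+01, -6.4000e-02,
        4.4000e-02,  0.0000e+00]), 'tool_pos': array([0.192, 0.62 , 0.24 ]), 'tcp_rot': array([-3.14 ,  0.   ,  2.842]), 'force': array([ 0.586, -0.216, -0.005]), 'moment': array([ 0.039,  0.017, -0.015]), 'gripper_force': np.float64(0.0), 'gripper_width': np.float64(0.087)} 0.019
top {'fx': 487.211049074184, 'fy': 487.211049074184, 'cx': 324.2385943910173, 'cy': 250.20413347178473, 'R': array([[-0.02485053, -0.99953498, -0.01767133],
       [-0.99327236,  0.02668704, -0.11268463],
       [ 0.11310383,  0.01475217, -0.99347365]]), 't': array([0.02347651, 0.58458614, 1.40691249])}
scene {'fx': 540.3434573775933, 'fy': 540.3434573775933, 'cx': 313.82888615628525, 'cy': 225.9874086052924, 'R': array([[-0.71670598,  0.69729325,  0.01070806],
       [ 0.45675939,  0.48096789, -0.7483587 ],
       [-0.5269757 , -0.53146215, -0.6632078 ]]), 't': array([ 0.3872596 , -0.16739181,  1.83816521])}
```

View pics/top0.png

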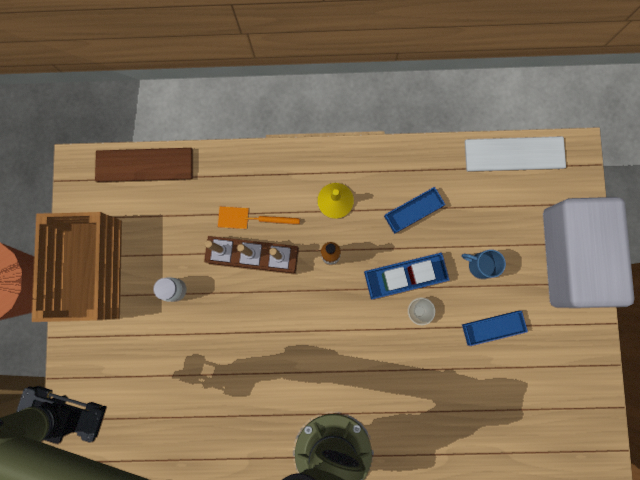

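View pics/scene0.png

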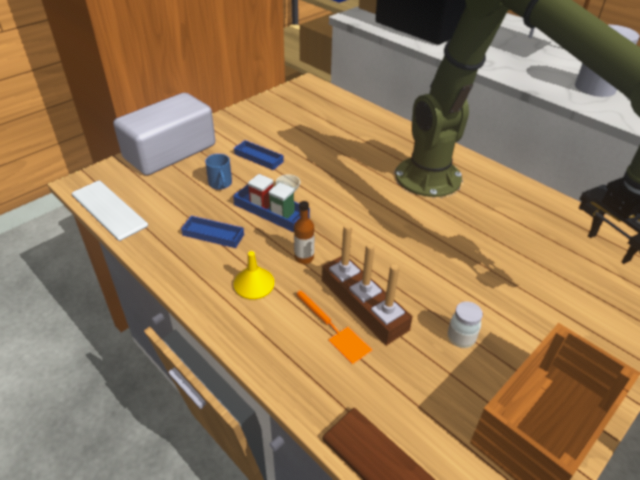

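Top view: the rack is at (251,255) with brush handle tops at about (210,243), (240,247) and (270,251). The blue troughs are at (406,276), (415,210) and (495,328). Only (406,276) holds tins and it is also the longest, so it is the one meant. The oil bottle is at (331,252), the ramekin at (422,311) and the mug at (487,263). I'll confirm in an enlarged crop.

```bash
python3 - <<'E'
from h import *
im=cv2.imread('pics/top0.png')
a=cv2.resize(im[225:285,195:305],None,fx=7,fy=5*1.4,interpolation=cv2.INTER_CUBIC)[:,:770]
b=cv2.resize(im[245:307,355:465],None,fx=7,fy=7,interpolation=cv2.INTER_CUBIC)
o=np.vstack([a,b]);o=cv2.resize(o,None,fx=4.8/7,fy=4.8/7);print(o.shape)
cv2.imwrite('pics/crop0.png',o)
E
```

```text
(586, 528, 3)
```

View pics/crop0.png

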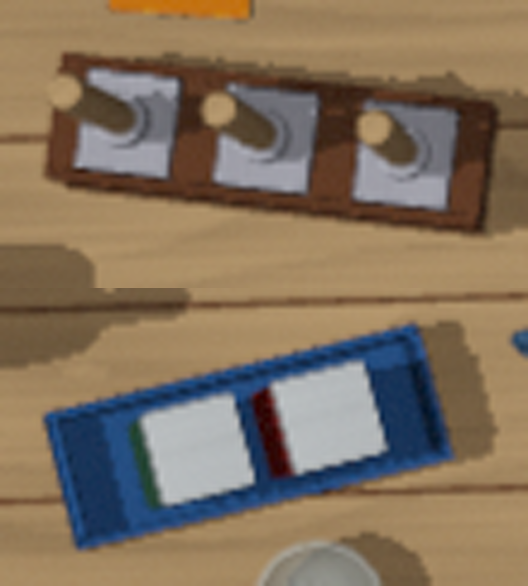

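The crop confirms it. The rack is above with three identical brushes, and below is the large trough with the green tin on the left and the red tin on the right. There are gaps at both ends and a small one between the tins.

```bash
cat > pose.py <<'E'
from h import *
i=optics.camera_info('top');s=4.8
def P(l,o,z): return np.array([ray(i,o[0]+x/s-.4,o[1]+y/s-.4,z) for x,y in l])
A=(195,225);B=(355,245-60)
E
python3 - <<'E'
from pose import *
def box(l,o,z):
    p=P(l,o,z);a=p[1]-p[0]+p[2]-p[3];
    print(p.mean(0).round(4),'yaw(long+y=left)',np.arctan2(a[0],-a[1]).round(3),[np.linalg.norm(p[k]-p[k-1]).round(3) for k in range(4)])
box([(65,55),(495,100),(485,232),(47,178)],A,.058)
box([(47,413),(418,325),(453,457),(82,548)],B,.04)
box([(138,417),(236,395),(256,485),(158,507)],B,.101)
box([(269,387),(366,363),(388,453),(293,475)],B,.101)
print(P([(65,92),(219,109),(376,128)],A,.213))
def R(u,v,z):print(ray(i,u,v,z))
R(331,247,.2);R(422,304,.042);R(487,257,.09);R(335,190,.12);R(168,290,.1)
j=optics.camera_info('scene')
print([ray(j,*p,.213) for p in [(346.5,228.5),(369.5,249),(392,268)]])
E
```

```text
[0.5768 0.2203 0.058 ] yaw(long+y=left) -0.14 [np.float64(0.076), np.float64(0.264), np.float64(0.08), np.float64(0.268)]
[ 0.504  -0.2303  0.04  ] yaw(long+y=left) 0.21 [np.float64(0.084), np.float64(0.233), np.float64(0.083), np.float64(0.232)]
[ 0.4924 -0.1899  0.101 ] yaw(long+y=left) 0.195 [np.float64(0.053), np.float64(0.059), np.float64(0.054), np.float64(0.058)]
[ 0.5087 -0.2672  0.101 ] yaw(long+y=left) 0.209 [np.float64(0.053), np.float64(0.058), np.float64(0.054), np.float64(0.057)]
[[0.5895 0.307  0.213 ]
 [0.5779 0.2234 0.213 ]
 [0.5653 0.1385 0.213 ]]
[ 0.574 -0.012  0.2  ]
[ 0.4199 -0.2705  0.042 ]
[ 0.547  -0.4505  0.09  ]
[ 0.7448 -0.0275  0.12  ]
[0.4768 0.4488 0.1   ]
[array([0.5748, 0.1463, 0.213 ]), array([0.5883, 0.2326, 0.213 ]), array([0.5979, 0.3085, 0.213 ])]
```

```bash
cat > go.py <<'E'
import sys
from h import *
def go(x,y,z,yaw):
    s=telemetry.observe();R=Rn.from_euler('xyz',s['tcp_rot']);G=Rn.from_euler('xyz',[np.pi,0,yaw])
    print('rot',(R.inv()*G).as_rotvec().round(3),'cm',(R.inv().apply(np.array([x,y,z])-s['tool_pos'])*100).round(2),'F',np.round(s['force'],2),'t',round(float(s['t']),2),'w',round(float(s['gripper_width']),4),'pos',np.round(s['tool_pos'],4))
if __name__=='__main__': go(*map(float,sys.argv[1:5]))
E
python3 go.py .589 .307 .29 3.0016
```

```text
rot [-0.002 -0.    -0.16 ] cm [-47.2  -18.24  -4.91] F [-0.18  0.98 -0.35] t 0.1 w 0.0873 pos [0.1919 0.6205 0.2406]
```

Emit:
servo_tool:
  targets: "0 0 -0.16 -23 -9 -5 8.7;0 0 -0.16 -23 -9 -5 6;0 0 -0.16 -23 -9 -5 4.5;0 0 -0.16 -23 -9 -5 4.5;0 0 -0.16 -23 -9 -5 4.5"

```text
t: 0.6
tool_pos: [0.3843, 0.4671, 0.2911]
tcp_rot: [-3.141, -0.0, 3.002]
force: [-0.0, 0.3, -1.1]
gripper_width: 0.0629
gripper_force: 0.0
```

```bash
python3 go.py .589 .307 .29 3.0016
```

```text
rot [-0. -0.  0.] cm [-22.5  -13.     0.11] F [-0.02  0.33 -1.1 ] t 0.6 w 0.0629 pos [0.3843 0.4671 0.2911]
```

Emit:
servo_tool:
  targets: "0 0 0 -22.5 -13 0 4.5;0 0 0 -22.5 -13 0 4.5;0 0 0 -22.5 -13 0 4.5;0 0 0 -22.5 -13 0 4.5;0 0 0 -22.5 -13 0 4.5"

```text
t: 1.1
tool_pos: [0.5812, 0.3132, 0.2907]
tcp_rot: [-3.141, -0.0, 3.002]
force: [0.9, 0.4, -0.1]
gripper_width: 0.0452
gripper_force: 0.0
```

Emit:
servo_tool:
  targets: "0 0 0 0 0 0 4.5;0 0 0 0 0 0 4.5"

```text
t: 1.3
tool_pos: [0.581, 0.3129, 0.2901]
tcp_rot: [-3.14, -0.001, 2.998]
force: [-0.9, 0.8, -0.2]
gripper_width: 0.0449
gripper_force: 0.0
```

```bash
python3 go.py .589 .307 .19 3.0016; python3 - <<'E'
from h import *
i=optics.camera_info('wrist');print({k:np.round(v,3) for k,v in i.items()})
im=optics.camera('wrist');cv2.imwrite('pics/w1.png',im)
for p in [(.589,.307,.213),(.577,.2225,.213)]: print(proj(i,p))
s=telemetry.observe()['tool_pos'];print(proj(i,s))
E
```

```text
rot [-0.001 -0.001 -0.004] cm [-0.89 -0.46 10.01] F [-0.86  0.8  -0.24] t 1.3 w 0.0449 pos [0.581  0.3129 0.2901]
{'fx': np.float64(413.013), 'fy': np.float64(413.013), 'cx': np.float64(322.934), 'cy': np.float64(241.631), 'R': array([[ 0.144,  0.99 , -0.   ],
       [ 0.951, -0.139,  0.276],
       [ 0.273, -0.04 , -0.961]]), 't': array([-0.394, -0.556,  0.292])}
(np.float64(314.12659255305726), np.float64(276.58228929650994))
(np.float64(164.62794979758013), np.float64(277.103081376556))
(np.float64(326.77983469889824), np.float64(323.0315436294738))
```

View pics/w1.png

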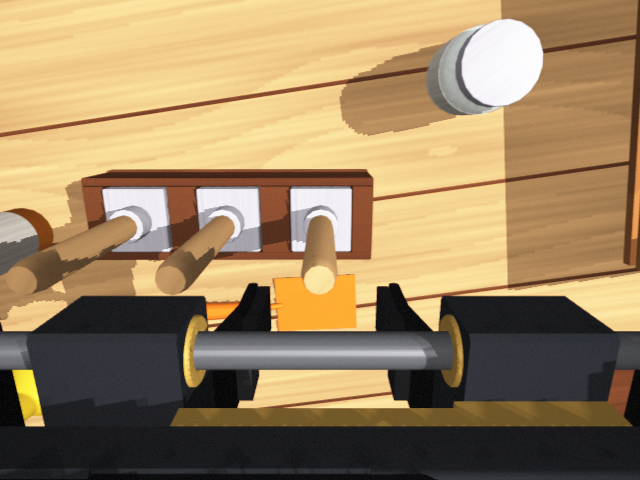

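The wrist view shows handle tops at about (319,277), (173,276) and (23,277), straight ahead of the jaws.

```bash
python3 go.py .589 .307 .19 3.0016; python3 - <<'E'
from h import *
i=optics.camera_info('wrist')
for p in [(319,276),(173,276),(23,277)]: print(ray(i,*p,.213))
for p in [(319,223),(228,224),(135,225)]: print(ray(i,*p,.085))
E
```

```text
rot [-0.    -0.002 -0.   ] cm [-1.05 -0.66 10.03] F [-0.07  0.    0.71] t 1.35 w 0.0451 pos [0.5796 0.3149 0.2903]
[0.5878 0.3119 0.213 ]
[0.576  0.2295 0.213 ]
[0.5645 0.1446 0.213 ]
[0.587 0.311 0.085]
[0.5768 0.2326 0.085 ]
[0.5662 0.1524 0.085 ]
```

Emit:
servo_tool:
  targets: "0 0 0 -0.8 -0.3 0 4.5;0 0 0 -0.8 -0.3 3 4.5;0 0 0 -0.8 -0.3 6 4.5;0 0 0 -0.8 -0.3 9 4.5;0 0 0 -0.8 -0.3 10.5 4"

```text
t: 1.85
tool_pos: [0.5855, 0.3113, 0.183]
tcp_rot: [-3.139, -0.003, 3.004]
force: [-1.1, 0.1, -0.0]
gripper_width: 0.0424
gripper_force: 0.0
```

Emit:
servo_tool:
  targets: "0 0 0 0 0 0 3.5;0 0 0 0 0 0 3.5;0 0 0 0 0.5 0 3.5;0 0 0 0 1 0 3.5;0 0 0 0 1 0 3.5"

```text
t: 2.35
tool_pos: [0.5893, 0.3222, 0.1873]
tcp_rot: [3.14, 0.001, 3.003]
force: [-0.3, -0.0, -0.0]
gripper_width: 0.0351
gripper_force: 0.0
```

Emit:
servo_tool:
  targets: "0 0 0 0 0.3 0 3.5;0 0 0 0 0.6 0 3.5;0 0 0 0 0.6 0 3.5"

```text
t: 2.65
tool_pos: [0.5897, 0.3271, 0.186]
tcp_rot: [3.141, 0.0, 3.002]
force: [0.7, -0.5, -0.2]
gripper_width: 0.0348
gripper_force: 0.0
```

Emit:
servo_tool:
  targets: "0 0 0 0 0.3 0 3.5;0 0 0 0 0.3 0 3.5"

```text
t: 2.85
tool_pos: [0.5901, 0.3299, 0.1859]
tcp_rot: [3.141, -0.0, 3.002]
force: [-0.5, 0.5, -0.0]
gripper_width: 0.0348
gripper_force: 0.1
```

Emit:
servo_tool:
  targets: "0 0 0 0 0.3 0 3.5;0 0 0 0 0.3 0 3.5"

```text
t: 3.05
tool_pos: [0.5906, 0.3329, 0.186]
tcp_rot: [3.141, -0.0, 3.002]
force: [-0.6, -0.1, -0.0]
gripper_width: 0.0352
gripper_force: 0.1
```

```bash
python3 - <<'E'
from h import *
s=telemetry.observe();print(s['tool_pos'],s['force'])
cv2.imwrite('pics/w2.png',optics.camera('wrist'))
E
```

```text
[0.59055323 0.33293687 0.1859763 ] [-0.56269091 -0.11175742 -0.01503975]
```

View pics/w2.png

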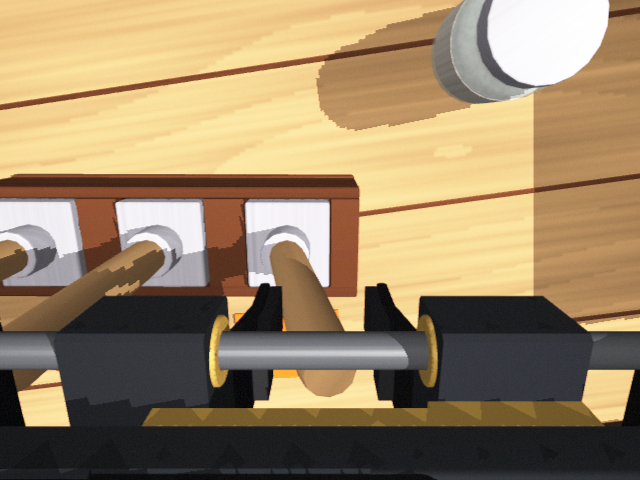

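The wrist view shows this brush's handle leaning clearly left, with its top at (325,385) against its ferrule at (283,240). The head is still flat in its pocket and there is no force, so the left brush is the loose one. Next I rock it right.

Emit:
servo_tool:
  targets: "0 0 0 0 -1 0 3.5;0 0 0 0 -2 0 3.5;0 0 0 0 -3 0 3.5;0 0 0 0 -3.6 0 3.5;0 0 0 0 -4 0 3.5"

```text
t: 3.6
tool_pos: [0.5852, 0.2915, 0.1864]
tcp_rot: [3.141, 0.0, 3.001]
force: [0.2, 1.3, -0.2]
gripper_width: 0.0349
gripper_force: 0.2
```

Emit:
servo_tool:
  targets: "0 0 0 0 -0.3 0 3.5;0 0 0 0 -0.3 0 3.5;0 0 0 0 -0.3 0 3.5"

```text
t: 3.9
tool_pos: [0.5845, 0.29, 0.186]
tcp_rot: [3.142, -0.0, 3.002]
force: [0.3, -0.8, 0.2]
gripper_width: 0.0347
gripper_force: 0.0
```

```bash
python3 - <<'E'
from h import *
s=telemetry.observe();print(s['tool_pos'],s['force'])
cv2.imwrite('pics/w3.png',optics.camera('wrist')[150:450,100:500])
E
```

```text
[0.584505   0.29003577 0.18598189] [ 0.31905426 -0.84484492  0.17094849]
```

View pics/w3.png

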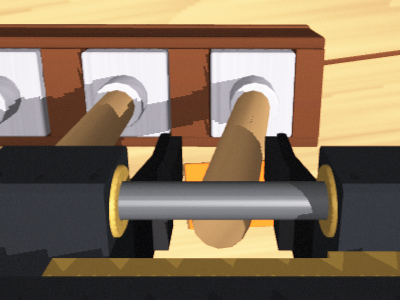

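Emit:
servo_tool:
  targets: "0 0 0 0 -0.3 0 3.5;0 0 0 0 -0.3 0 3.5;0 0 0 0 0.5 0 3.5;0 0 0 0 1.3 0 3.5;0 0 0 0 1.9 0 3.5"

```text
t: 4.45
tool_pos: [0.5872, 0.3101, 0.1861]
tcp_rot: [3.141, 0.0, 3.003]
force: [0.3, 0.1, 0.8]
gripper_width: 0.0351
gripper_force: 0.2
```

Emit:
servo_tool:
  targets: "0 0 0 0 0 0 3;0 0 0 0 0 0 2.5;0 0 0 0 0 0 2;0 0 0 0 0 0 1.5;0 0 0 0 0 0 1.5"

```text
t: 4.95
tool_pos: [0.5873, 0.3084, 0.186]
tcp_rot: [3.141, -0.0, 3.001]
force: [-0.3, 0.0, -1.2]
gripper_width: 0.021
gripper_force: 30.0
```

Emit:
servo_tool:
  targets: "0 0 0 0 0 -1 1.5;0 0 0 0 0 -2.5 1.5;0 0 0 0 0 -4 1.5;0 0 0 0 0 -5.5 1.5;0 0 0 0 0 -7 1.5"

```text
t: 5.45
tool_pos: [0.5875, 0.3087, 0.2581]
tcp_rot: [3.141, 0.001, 3.002]
force: [0.2, -0.1, -3.6]
gripper_width: 0.0212
gripper_force: 30.0
```

The brush lifts cleanly, at about 3 N. I'll lower it back into its pocket at the same pose so I can make room in the trough first.

Emit:
servo_tool:
  targets: "0 0 0 0 0 1.5 1.5;0 0 0 0 0 3 1.5;0 0 0 0 0 4.5 1.5;0 0 0 0 0 6 1.5;0 0 0 0 0 7 1.5"

```text
t: 5.95
tool_pos: [0.587, 0.3087, 0.1854]
tcp_rot: [-3.141, -0.001, 3.002]
force: [-7.8, -3.0, 33.8]
gripper_width: 0.0208
gripper_force: 30.1
```

Emit:
servo_tool:
  targets: "0 0 0 0 0 0 1.5;0 0 0 0 0 0 1.5"

```text
t: 6.15
tool_pos: [0.5876, 0.3084, 0.1857]
tcp_rot: [-3.141, 0.0, 3.002]
force: [0.3, 0.2, -1.1]
gripper_width: 0.0211
gripper_force: 30.0
```

Emit:
servo_tool:
  targets: "0 0 0 0 0 0 3;0 0 0 0 0 0 4.5;0 0 0 0 0 0 4.5;0 0 0 0 0 -4 4.5;0 0 0 0 0 -10 4.5"

```text
t: 6.65
tool_pos: [0.5857, 0.3081, 0.2741]
tcp_rot: [-3.138, -0.005, 3.002]
force: [1.1, 0.8, 0.6]
gripper_width: 0.0437
gripper_force: 0.0
```

```bash
python3 go.py .50 -.22 .29 3.35; python3 - <<'E'
from h import *
cv2.imwrite('pics/top1.png',optics.camera('top'))
E
```

```text
rot [-0.003 -0.005 -0.348] cm [  1.15 -53.5   -1.39] F [1.12 0.82 0.58] t 6.65 w 0.0437 pos [0.5857 0.3081 0.2741]
```

Emit:
servo_tool:
  targets: "0 0 0.14 0 -5 -1 6;0 0 0.28 0 -10 -2 8;0 0 0.42 0 -15 -2 8.5;0 0 0.56 0 -20 -2 8.5;0 0 0.7 0 -24 -2 8.5"

```text
t: 7.2
tool_pos: [0.5535, 0.0679, 0.2966]
tcp_rot: [3.14, 0.001, 2.294]
force: [0.5, 0.0, 0.0]
gripper_width: 0.0772
gripper_force: 0.0
```

```bash
python3 go.py .509 -.266 .27 1.779; python3 -c "
from h import *
print(telemetry.observe()['q'])"
```

```text
rot [0.001 0.    0.515] cm [-22.08 -25.44   2.65] F [0.51 0.01 0.04] t 7.2 w 0.0772 pos [0.5535 0.0679 0.2966]
[-0.52367845  0.09866327  0.38400451  1.61447027 -0.03733308  1.43421519
  0.58713856]
```

Emit:
servo_tool:
  targets: "0 0 0.14 -3.3 -3.8 0 8.5;0 0 0.28 -6.6 -7.6 0 8.5;0 0 0.4 -9.9 -11.4 0 8.5;0 0 0.515 -13.2 -15.2 0 8.5;0 0 0.515 -16.5 -19 0 8.5"

```text
t: 7.7
tool_pos: [0.5224, -0.1789, 0.2966]
tcp_rot: [3.14, -0.0, 1.785]
force: [1.5, -0.5, -0.1]
gripper_width: 0.0851
gripper_force: 0.0
```

```bash
python3 go.py .509 -.266 .27 1.779
```

```text
rot [ 0.002 -0.     0.006] cm [-8.23 -3.16  2.65] F [ 1.54 -0.51 -0.05] t 7.7 w 0.0851 pos [ 0.5224 -0.1789  0.2966]
```

Emit:
servo_tool:
  targets: "0 0 0 -4 -1.5 0 8.5;0 0 0 -8.2 -3.2 0 8.5;0 0 0 -8.2 -3.2 0 8.5;0 0 0 -8.2 -3.2 0 8.5"

```text
t: 8.1
tool_pos: [0.5086, -0.2653, 0.2962]
tcp_rot: [3.141, 0.0, 1.784]
force: [-0.3, 1.3, -0.1]
gripper_width: 0.0849
gripper_force: 0.0
```

```bash
python3 go.py .509 -.266 .27 1.779; python3 - <<'E'
from h import *
import json
i=optics.camera_info('wrist');im=optics.camera('wrist');cv2.imwrite('pics/w4.png',im)
json.dump({k:np.array(v).tolist() for k,v in i.items()},open('w4.json','w'))
E
```

```text
rot [0.001 0.    0.005] cm [-0.08  0.02  2.62] F [-0.32  1.25 -0.07] t 8.1 w 0.0849 pos [ 0.5086 -0.2653  0.2962]
```

View pics/w4.png

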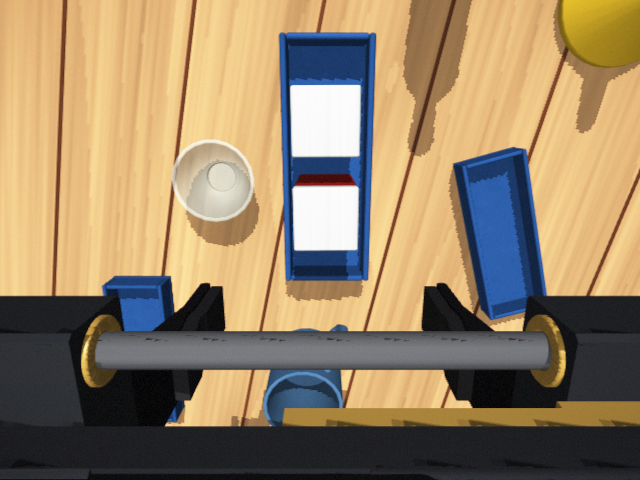

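The wrist view shows the trough rim from (280,33) to (368,280), the green lid at (326,121) and the red lid at (325,218). The ramekin is at (214,180), clear of the jaws.

```bash
python3 - <<'E'
from h import *
import json
i=json.load(open('w4.json'))
def m(l,z):
    p=np.array([ray(i,*a,z) for a in l]);print(p.mean(0),np.linalg.norm(p-np.roll(p,1,0),axis=1).round(3),np.arctan2(*(p[1]-p[0])[1::-1]).round(3));return p.mean(0)
T=m([(280,33),(376,33),(368,280),(287,280)],.04)
a=.205;Y=np.array([-np.sin(a),np.cos(a)]);X=np.array([np.cos(a),np.sin(a)])
for l in ([(291,85),(361,85),(361,157),(291,157)],[(293,185),(358,185),(358,250),(293,250)]):
    g=m(l,.101);print((g-T)[:2]@X,(g-T)[:2]@Y)
E
```

```text
[ 0.506275 -0.22875   0.04    ] [0.232 0.085 0.232 0.084] 0.212
[ 0.495425 -0.189325  0.101   ] [0.054 0.054 0.055 0.056] 0.213
-0.002597176402790727 0.040808182999648335
[ 0.5115   -0.265425  0.101   ] [0.056 0.053 0.056 0.056] 0.211
-0.002350231945393395 -0.03697070001775531
```

Emit:
servo_tool:
  targets: "0 0 0 0 0.2 5 8.7;0 0 0 0 0.2 10 8.7;0 0 0 0 0.2 15 8.7;0 0 0 0 0.2 19 8.7;0 0 0 0 0.2 22 8.7"

```text
t: 8.65
tool_pos: [0.5108, -0.2602, 0.073]
tcp_rot: [-3.14, -0.003, 1.791]
force: [-0.0, -0.0, 0.6]
gripper_width: 0.087
gripper_force: 0.0
```

Emit:
servo_tool:
  targets: "0 0 0 0 0 0 7;0 0 0 0 0 0 6;0 0 0 0 0 0 5;0 0 0 0 0 0 5;0 0 0 0 0 0 5"

```text
t: 9.15
tool_pos: [0.5116, -0.2639, 0.0776]
tcp_rot: [3.14, 0.001, 1.787]
force: [-3.4, -0.7, 1.9]
gripper_width: 0.0553
gripper_force: 1.3
```

Emit:
servo_tool:
  targets: "0 0 0 0 0 0 5;0 0 0 0 0 0 5;0 0 0 0.8 0 0 5;0 0 0 1.6 0 0 5;0 0 0 2.2 0 0 5"

```text
t: 9.65
tool_pos: [0.5079, -0.2433, 0.0776]
tcp_rot: [3.138, 0.004, 1.787]
force: [1.6, -8.4, 0.5]
gripper_width: 0.0551
gripper_force: 30.0
```

Emit:
servo_tool:
  targets: "0 0 0 0.5 0 0 5;0 0 0 1 0 0 5;0 0 0 1.5 0 0 5;0 0 0 2 0 0 5;0 0 0 2.5 0 0 5"

```text
t: 10.15
tool_pos: [0.5028, -0.2194, 0.0776]
tcp_rot: [3.137, 0.005, 1.786]
force: [2.8, -0.4, 2.5]
gripper_width: 0.0549
gripper_force: 30.0
```

Emit:
servo_tool:
  targets: "0 0 0 0 0 0 5;0 0 0 0 0 0 7;0 0 0 0 0 0 8.7;0 0 0 0 0 0 8.7;0 0 0 0 0 -5 8.7"

```text
t: 10.65
tool_pos: [0.496, -0.2148, 0.1201]
tcp_rot: [-3.128, -0.006, 1.788]
force: [1.4, 0.4, 0.6]
gripper_width: 0.0789
gripper_force: 0.0
```

Emit:
servo_tool:
  targets: "0 0 0 0 0 -5 8.7;0 0 0 0 0 -10 8.7;0 0 0 0 0 -15 8.7;0 0 0 0 0 -18 8.7;0 0 0 0 0 -18 8.7"

```text
t: 11.15
tool_pos: [0.5027, -0.2183, 0.3106]
tcp_rot: [3.134, 0.003, 1.787]
force: [1.0, -0.7, -0.4]
gripper_width: 0.087
gripper_force: 0.0
```

```bash
python3 go.py .588 .309 .29 3.0016; python3 - <<'E'
from h import *
import json
i=optics.camera_info('wrist');im=optics.camera('wrist');cv2.imwrite('pics/w5.png',im)
json.dump({k:np.array(v).tolist() for k,v in i.items()},open('w5.json','w'))
E
```

```text
rot [ 0.005  0.007 -1.215] cm [49.67 19.63  2.07] F [ 0.97 -0.72 -0.37] t 11.15 w 0.087 pos [ 0.5027 -0.2183  0.3106]
```

View pics/w5.png

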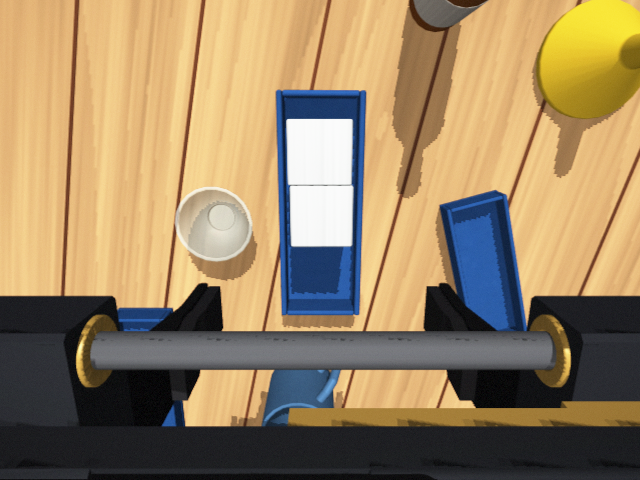

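The tins now stand side by side, with lids at (319,152) and (321,216), and the right part of the trough is free from row 246 to 312. I'll compute the positions and head back to the brush.

```bash
python3 - <<'E'
from h import *
import json
i=json.load(open('w5.json'));T=np.array([.506,-.2292])
a=.211;Y=np.array([-np.sin(a),np.cos(a)]);X=np.array([np.cos(a),np.sin(a)])
p=np.mean([ray(i,*q,.04) for q in [(277,91),(366,91),(359,314),(281,314)]],0);print('trough',p)
for q in [(319.5,152),(321,216)]:
    g=ray(i,*q,.101)[:2]-p[:2];print(g@X,g@Y)
for v in (246,): print((ray(i,321,v,.101)[:2]-p[:2])@Y)
g=-.062*Y;print('target',p[:2]+g, T+g)
E
```

```text
trough [ 0.505375 -0.228825  0.04    ]
-0.0013870366675240286 0.06311527057125672
6.383054645094098e-05 0.008295611831645669
-0.019124756245897247
target [ 0.51836015 -0.28944996] [ 0.51898515 -0.28982496]
```

Emit:
servo_tool:
  targets: "0 0 -0.14 4.5 1.8 0 8;0 0 -0.28 9 3.6 0 7;0 0 -0.42 13.5 5.3 0 6;0 0 -0.56 18 7.1 0 5;0 0 -0.7 22.5 9 0 4.5"

```text
t: 11.7
tool_pos: [0.5394, 0.0234, 0.3038]
tcp_rot: [-3.139, -0.003, 2.493]
force: [0.5, 0.3, 0.1]
gripper_width: 0.0562
gripper_force: 0.0
```

```bash
python3 go.py .588 .309 .29 3.0016
```

```text
rot [-0.002 -0.003 -0.509] cm [13.38 25.69  1.36] F [0.49 0.29 0.05] t 11.7 w 0.0562 pos [0.5394 0.0234 0.3038]
```

Emit:
servo_tool:
  targets: "0 0 -0.14 2.2 4.3 0 4.5;0 0 -0.28 4.4 8.6 0 4.5;0 0 -0.42 6.7 12.8 0 4.5;0 0 -0.51 8.9 17.1 0 4.5;0 0 -0.51 11.2 21.5 0 4.5"

```text
t: 12.2
tool_pos: [0.5818, 0.2615, 0.3033]
tcp_rot: [-3.139, -0.004, 2.998]
force: [1.5, -0.1, 0.5]
gripper_width: 0.0452
gripper_force: 0.0
```

```bash
python3 go.py .588 .309 .29 3.0016
```

```text
rot [-0.002 -0.004 -0.003] cm [0.06 4.79 1.32] F [ 1.53 -0.08  0.55] t 12.2 w 0.0452 pos [0.5818 0.2615 0.3033]
```

Emit:
servo_tool:
  targets: "0 0 0 0 2.5 0.5 4.5;0 0 0 0 4.7 1 4.5;0 0 0 0 4.7 1 4.5;0 0 0 0 4.7 1 4.5;0 0 0 0 4.7 1 4.5"

```text
t: 12.7
tool_pos: [0.5901, 0.304, 0.2961]
tcp_rot: [-3.14, 0.0, 2.994]
force: [0.9, 0.9, 1.0]
gripper_width: 0.0451
gripper_force: 0.0
```

```bash
python3 go.py .5875 .3085 .186 3.0016
```

```text
rot [-0.001  0.    -0.008] cm [ 0.33  0.42 11.01] F [0.9  0.87 1.02] t 12.7 w 0.0451 pos [0.5901 0.304  0.2961]
```

Emit:
servo_tool:
  targets: "0 0 -0.006 0.2 0.4 0 4.5;0 0 -0.006 0.2 0.4 3 4.5;0 0 -0.006 0.2 0.4 6 4.5;0 0 -0.006 0.2 0.4 9 4.5;0 0 -0.006 0.2 0.4 11 4.5"

```text
t: 13.2
tool_pos: [0.5875, 0.3096, 0.1844]
tcp_rot: [-3.141, -0.001, 3.002]
force: [-0.1, -0.2, 0.6]
gripper_width: 0.0452
gripper_force: 0.0
```

Emit:
servo_tool:
  targets: "0 0 0 0 0 0 4.5;0 0 0 0 0 0 4.5;0 0 0 0 0 0 4.5"

```text
t: 13.5
tool_pos: [0.5892, 0.3111, 0.1883]
tcp_rot: [3.139, 0.003, 3.002]
force: [0.3, 1.0, 0.3]
gripper_width: 0.0451
gripper_force: 0.0
```

```bash
python3 go.py .5875 .3085 .186 3.0016
```

```text
rot [0.002 0.003 0.001] cm [ 0.13 -0.28  0.23] F [0.32 0.99 0.26] t 13.5 w 0.0451 pos [0.5892 0.3111 0.1883]
```

Emit:
servo_tool:
  targets: "0 0 0 0 -0.2 0.1 4;0 0 0 0 -0.2 0.1 3;0 0 0 0 -0.2 0.1 2;0 0 0 0 -0.2 0.1 1.5;0 0 0 0 -0.2 0.1 1.5"

```text
t: 14.0
tool_pos: [0.5879, 0.3088, 0.1853]
tcp_rot: [-3.141, 0.0, 3.003]
force: [-0.1, 0.9, 0.4]
gripper_width: 0.0212
gripper_force: 29.9
```

Emit:
servo_tool:
  targets: "0 0 0 0 0 0 1.5;0 0 0 0 0 -1 1.5;0 0 0 0 0 -2.5 1.5;0 0 0 0 0 -4.5 1.5;0 0 0 0 0 -6.5 1.5"

```text
t: 14.5
tool_pos: [0.5877, 0.3089, 0.2514]
tcp_rot: [-3.142, -0.0, 3.003]
force: [-0.3, -0.1, -2.8]
gripper_width: 0.0214
gripper_force: 29.9
```

Emit:
servo_tool:
  targets: "0 0 0 0 0 -2.5 1.5;0 0 0 2 0 -4.5 1.5;0 0 0 5 0 -6 1.5;0 0 0 8.5 0 -6 1.5;0 0 0 11.5 0 -6 1.5"

```text
t: 15.0
tool_pos: [0.4726, 0.3253, 0.3119]
tcp_rot: [3.14, 0.001, 3.003]
force: [-0.3, 1.1, -3.4]
gripper_width: 0.0212
gripper_force: 30.0
```

```bash
python3 go.py .465 .05 .315 3.18
```

```text
rot [ 0.002  0.001 -0.177] cm [ -3.05 -27.37  -0.36] F [-0.29  1.15 -3.42] t 15.0 w 0.0212 pos [0.4726 0.3253 0.3119]
```

Emit:
servo_tool:
  targets: "0 0 -0.03 -0.6 -4 0 1.5;0 0 -0.06 -1.2 -8.5 0 1.5;0 0 -0.1 -1.8 -13 0 1.5;0 0 -0.13 -2.4 -17.5 0 1.5;0 0 -0.17 -3 -22 0 1.5"

```text
t: 15.5
tool_pos: [0.473, 0.1008, 0.3113]
tcp_rot: [3.141, 0.001, -3.109]
force: [1.9, 0.1, -2.7]
gripper_width: 0.0209
gripper_force: 30.0
```

```bash
python3 go.py .465 -.09 .315 3.26
```

```text
rot [ 0.001  0.001 -0.086] cm [  1.41 -19.04  -0.39] F [ 1.87  0.07 -2.73] t 15.5 w 0.0209 pos [0.473  0.1008 0.3113]
```

Emit:
servo_tool:
  targets: "0 0 -0.02 0.3 -4.2 0 1.5;0 0 -0.04 0.6 -8.5 0 1.5;0 0 -0.06 0.6 -13 0 1.5;0 0 -0.08 0.6 -17.5 0 1.5;0 0 -0.1 0.3 -21.5 0 1.5"

```text
t: 16.0
tool_pos: [0.4763, -0.1151, 0.3115]
tcp_rot: [3.141, 0.002, -3.011]
force: [1.0, -0.3, -2.9]
gripper_width: 0.0213
gripper_force: 30.0
```

```bash
python3 go.py .5185 -.2895 .315 3.352
```

```text
rot [ 0.001  0.002 -0.08 ] cm [ -1.92 -17.84  -0.36] F [ 0.98 -0.31 -2.86] t 16.0 w 0.0213 pos [ 0.4763 -0.1151  0.3115]
```

Emit:
servo_tool:
  targets: "0 0 -0.02 -0.4 -4 0 1.5;0 0 -0.04 -0.8 -8 0 1.5;0 0 -0.06 -1.2 -12 0 1.5;0 0 -0.08 -1.6 -15.5 0 1.5;0 0 -0.08 -1.9 -17.8 0 1.5"

```text
t: 16.5
tool_pos: [0.5188, -0.2894, 0.3112]
tcp_rot: [-3.14, 0.001, -2.933]
force: [-0.9, -0.4, -2.9]
gripper_width: 0.0211
gripper_force: 30.0
```

Emit:
servo_tool:
  targets: "0 0 0 0 0 0 1.5;0 0 0 0 0 0 1.5;0 0 0 0 0 0 1.5"

```text
t: 16.8
tool_pos: [0.5193, -0.2848, 0.3104]
tcp_rot: [3.14, 0.001, -2.929]
force: [-0.2, 0.8, -3.8]
gripper_width: 0.0207
gripper_force: 30.0
```

```bash
python3 go.py .5185 -.2895 .184 3.352;  python3 - <<'E'
from h import *
im=optics.camera('wrist');t=optics.camera('top')
cv2.imwrite('pics/w6.png',cv2.resize(np.hstack([im[0:480,100:540],cv2.resize(t[235:325,355:455],(440,396)) if 0 else cv2.resize(t[225:325,360:452],(440,480))]),(792,432)))
E
```

```text
rot [0.001 0.001 0.003] cm [ 0.19 -0.46 12.64] F [-0.23  0.82 -3.84] t 16.8 w 0.0207 pos [ 0.5193 -0.2848  0.3104]
```

View pics/w6.png

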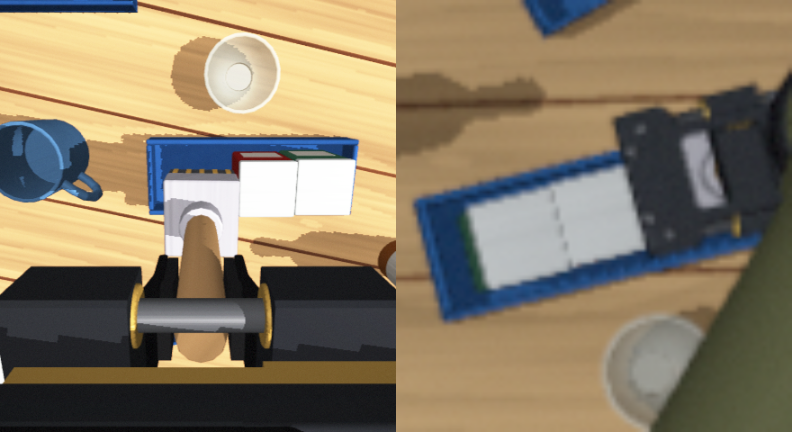

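Left half: the wrist view shows the head held straight at (202,212), square to the trough and beside the red tin, over the free end. I'll lower it.

Emit:
servo_tool:
  targets: "0 0 0 0.1 -0.3 2 1.5;0 0 0 0.1 -0.3 5 1.5;0 0 0 0.1 -0.3 7 1.5;0 0 0 0.1 -0.3 7 1.5;0 0 0 0.1 -0.3 7 1.5"

```text
t: 17.4
tool_pos: [0.5191, -0.2886, 0.2407]
tcp_rot: [3.141, 0.001, -2.929]
force: [0.4, -0.1, -3.3]
gripper_width: 0.021
gripper_force: 30.0
```

```bash
python3 go.py .5185 -.2895 .184 3.352
```

```text
rot [0.    0.001 0.002] cm [ 0.08 -0.07  5.67] F [ 0.42 -0.14 -3.33] t 17.4 w 0.021 pos [ 0.5191 -0.2886  0.2407]
```

Emit:
servo_tool:
  targets: "0 0 0 0.1 0 1.5 1.5;0 0 0 0.1 0 3 1.5;0 0 0 0.1 0 4.3 1.5;0 0 0 0.1 0 5 1.5;0 0 0 0.1 0 5.2 1.5"

```text
t: 17.9
tool_pos: [0.5171, -0.2892, 0.1866]
tcp_rot: [3.14, -0.002, -2.931]
force: [-0.7, 0.5, -4.0]
gripper_width: 0.0212
gripper_force: 30.0
```

Emit:
servo_tool:
  targets: "0 0 0 0 0 0.2 1.5;0 0 0 0 0 0.4 1.5;0 0 0 0 0 0.5 1.5;0 0 0 0 0 0.5 1.5"

```text
t: 18.3
tool_pos: [0.518, -0.2896, 0.1836]
tcp_rot: [-3.142, 0.001, -2.93]
force: [-1.2, 0.1, -1.7]
gripper_width: 0.0212
gripper_force: 30.0
```

Emit:
servo_tool:
  targets: "0 0 0 0 0 0 2.5;0 0 0 0 0 0 3.5;0 0 0 0 0 0 3.5;0 0 0 0 -0.5 0 3.5;0 0 0 0 -0.9 0 3.5"

```text
t: 18.8
tool_pos: [0.5199, -0.2987, 0.1832]
tcp_rot: [-3.141, 0.001, -2.93]
force: [0.4, 0.1, 0.2]
gripper_width: 0.0343
gripper_force: 0.2
```

Emit:
servo_tool:
  targets: "0 0 0 0 -0.3 0 3.5;0 0 0 0 -0.6 0 3.5;0 0 0 0 -0.9 0 3.5;0 0 0 0 -1.2 0 3.5;0 0 0 0 -1.4 0 3.5"

```text
t: 19.3
tool_pos: [0.5225, -0.3124, 0.183]
tcp_rot: [3.142, -0.0, -2.931]
force: [0.5, -0.1, -0.4]
gripper_width: 0.0345
gripper_force: 0.1
```

Emit:
servo_tool:
  targets: "0 0 0 0 0 0 3.5;0 0 0 0 0 0 3.5"

```text
t: 19.5
tool_pos: [0.5225, -0.3121, 0.183]
tcp_rot: [-3.142, 0.0, -2.93]
force: [0.5, 0.2, -0.5]
gripper_width: 0.035
gripper_force: 0.0
```

Emit:
servo_tool:
  targets: "0 0 0 0 0.2 0 4.2;0 0 0 0 0.3 0 5.2;0 0 0 0 0.3 0 5.4;0 0 0 0 0.3 0 5.4;0 0 0 0 0.3 0 5.4"

```text
t: 20.0
tool_pos: [0.522, -0.3091, 0.1831]
tcp_rot: [-3.142, 0.0, -2.93]
force: [-0.1, 0.1, 0.5]
gripper_width: 0.0537
gripper_force: 0.0
```

Emit:
servo_tool:
  targets: "0 0 0 0 0 -2 5.4;0 0 0 0 0 -5 5.4;0 0 0 0 0 -9 5.4;0 0 0 0 0 -13 5.4;0 0 0 5 0 -13 5.4"

```text
t: 20.5
tool_pos: [0.4808, -0.3179, 0.318]
tcp_rot: [-3.134, 0.007, -2.921]
force: [-0.0, -0.8, 0.5]
gripper_width: 0.054
gripper_force: 0.0
```

```bash
python3 go.py .5185 -.2895 .184 3.352;  python3 - <<'E'
from h import *
im=optics.camera('wrist');cv2.imwrite('pics/top2.png',optics.camera('top'));t=optics.camera('scene')
cv2.imwrite('pics/w7.png',np.hstack([cv2.resize(im,(400,300)),cv2.resize(t[140:290,200:400],(400,300),interpolation=cv2.INTER_CUBIC)]))
E
```

```text
rot [-0.008  0.007  0.01 ] cm [-4.21  2.05 13.42] F [-0.05 -0.77  0.52] t 20.5 w 0.054 pos [ 0.4808 -0.3179  0.318 ]
```

View pics/w7.png

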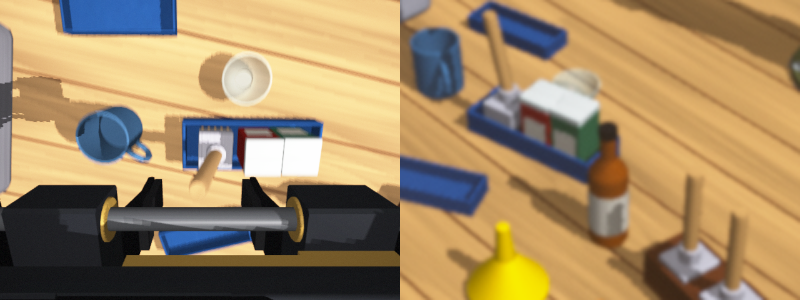

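The brush stands flat in the trough beside both upright tins, with its ferrule at (214,150) and its handle leaning clearly to the right end, and the jaws are clear. I'm handing in.

Emit:
servo_tool:
  targets: "0 0 0 0 0 0 5.4;0 0 0 0 0 0 5.4;0 0 0 0 0 0 5.4;0 0 0 0 0 0 5.4;0 0 0 0 0 0 5.4"

```text
t: 21.15
tool_pos: [0.4733, -0.3194, 0.3127]
tcp_rot: [-3.142, -0.001, -2.93]
force: [0.2, 0.3, 0.5]
gripper_width: 0.054
gripper_force: 0.0
```

```bash
python3 -c "
from h import *
print(workorder.sign_off())"
```

```text
the job is handed in; nothing more can be done
None
```

The job is handed in at about 21 s, with no verdict returned: the loose brush (the left one in the rack) stands flat in the mending trough with its handle pushed about 20 mm to the right (estimated from the arm's travel), both tins stand upright beside it, and I did not touch the sound brushes.

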